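Wedge the plate rack where its foot is missing

TASK

The plate rack has lost one of its two front feet, at the end where the brass socket shows on the front rail. Take the blue wedge and push it thin end first, flat on the counter and square to the rail, in from the front under the rail right below the brass socket until it jams snug and tight, feeling for it and never forcing it (about 8 N of push is right), then let go and leave it jammed. Do not knock or press on the rack and its plates with the gripper, and leave the other things on the counter where they are.

Things in the scene. Friction and masses are not known exactly. Their poses are not given: they have to be found in the camera images.
- wedge: blue wedge, 160 mm long, 32 mm wide, lying on its flat underside: 4 mm high at the thin end (+x), rising evenly to 26 mm at the thick end (-x); 60 to 120 g. Its sides are flat and upright and can be pinched near the thick end. Origin: centre of its underside, so the thin end is at x = +80 mm and the thick end at x = -80 mm; z up
- wedge_tip (a point): middle of the wedge's thin end, 80 mm ahead of the wedge's origin, 2 mm above its underside
- rack: wooden pegged plate rack, two plates standing in it, fixed on two rear posts 75 mm high; it does not give when pushed. Origin: on the counter under the middle of the front rail's front face; x points into the rack, away from the robot, y along the rail, z up. The plates (190 mm across, tops about 210 mm above the counter) begin 35 mm behind the front face. A second rail like the front one begins 64 mm behind it
- front_rail (a point): on the counter under the middle of the front rail's front face. The rail is 280 mm long, 28 mm deep, 22 mm high, with a square lower edge. The gap under it is 9 to 18 mm high, the same along the rail, different each time and not measured: feel for it. The wedge first touches with its thin end 36 to 102 mm behind the front face; from there the push needed rises steeply
- socket: brass socket, 18 mm across, standing out of the front rail's top above the place of the missing foot, 100 mm to one side of the rail's middle; nothing stands on the counter below it. Origin: on the counter straight below it, 14 mm behind the rail's front face; axes as the rack's
- foot: the remaining front foot, black, 24 mm across, with a black cap, 100 mm to the other side of the rail's middle. Origin: on the counter at its centre, 14 mm behind the rail's front face; axes as the rack's
- funnel: bystander: grey plastic funnel standing on its wide mouth, 90 mm across, 95 mm high; origin: centre of its underside
- jar: bystander: glass jar with wire latch, 90 mm across, 131 mm high; origin: centre of its underside
- spoon: bystander: stainless spoon, 200 mm long, lying flat; origin: its middle, on the counter
- trivet: bystander: round cork trivet, 120 mm across, 10 mm thick; origin: centre of its underside
- tea_glass: bystander: clear tea glass on the trivet, 64 mm across, 85 mm high; origin: centre of its underside
- shaker: bystander: white salt shaker, 40 mm across, 75 mm high; origin: centre of its underside
Things that resemble listed ones, but are neither listed nor needed, are in the scene too. There is more than one size of the wedge; the job needs the largest.

How it is judged:
By the outcome, as a careful person would: the job done as asked, in the order asked, and still so for the second after the job is handed in, with the robot touching nothing.
It also fails if it takes over 42 s, if anything falls off the work surface, if the arm or the gripper's body presses on something with over 40 N, if the wrist force passes 120 N, or if a joint passes its speed limit or range.

ROBOT

A 6-joint arm with a two-finger parallel gripper is mounted at the origin on the work surface. World frame = base frame: x ahead of the robot, y to its left, z up, the work surface at z = 0. Lengths are in m, angles in degrees, forces in N, time in s.
With the tool pointing down it reaches from about 0.35 to 0.875 m from the base axis. Payload 4.2 kg.
Tool frame: the origin (TCP) lies at the very end of the fingers, on their centre line; the grasp point (between the pads) lies 19 mm behind it; z points along the fingers, y is the line along which they close (so a half turn about z gives the same grasp; the last joint's range is limited). The gripper opens to 87 mm and grips with 3 to 60 N. Pads are 19 mm wide; open, the fingers measure 117 mm over their backs; the gripper's body (75 mm by 190 mm) begins 51 mm behind the grasp point.
Start: joints at [86.837, 22.042, 0.453, 0, -68.411, -14.817], TCP at [0.193, 0.594, 0.223] pointing down, gripper open.
Joint ranges: [-179.83, 179.83], [-69.29, 118.12], [-61.27, 80.66], [-181.25, 117.63], [-171.15, -9.14], [-177.46, 177.46]. Speed limits (degrees/s): [159.86, 159.86, 180, 180, 180, 180].

INTERFACE

Orientations are given as a 3x3 rotation matrix whose columns are the frame's x, y, z axes.
In Python, from station import * gives the robot as it stands.
- The arm moves only by the shell command python3 -m pendant 'ROWS'. ROWS is JSON, a list of rows, each an object of numbers: "x", "y", "z": the shift along the world's x, y, z normalised to -1 to 1, where 1 is 250 mm; "rx", "ry", "rz": the turn, a rotation vector about the world's x, y, z normalised to -1 to 1, where 1 is 180 degrees; "claw": the opening, from 0 (shut) to 1 (fully open). A call has exactly 8 rows; each row is the pose to reach, as a shift and turn from the pose commanded when the call began, turning the shorter way round; what a row does not reach only later rows make up. A row lasts 1/8 s, in which the tool goes at most 62.5 mm and 10.7 degrees, less where a joint would pass 70% of its speed; a pose out of reach is approached as far as the arm can. A call with a number of a shift or a turn outside -1 to 1 is refused whole. A call with a gripper value outside its range is refused whole. The fingers move at their own pace and stop on an object; the grip force is fixed at half the most. Time passes only in rows, so rows that repeat a pose let the fingers close, or fill a call up. It gives the time, the measured TCP pose, the force, the opening and the grip force at its end, in the units of the state.
- sense(): the state, without advancing time (a new reading comes with each control period).
- capture(name): name is "scene" or "top" or "wrist"; returns a dict with "color" (384x512x3 uint8, red, green, blue), "mtx" (3x3 intrinsics, pixels), "world_to_cam" (4x4, takes a point from world to camera coordinates). Camera axes: x right, y up, looking along -z (the intrinsics and any distortion apply to the point x, -y, -z); pixel columns grow to the right and rows downward; lengths in m; the calibration is good to about 2 mm. The wrist camera is an equidistant fisheye: a pixel r from the principal point sees the ray r / f radians off the axis. A picture is of the moment at which its call begins. There is no depth.
- finish_job(): hands the job in; it is judged then, once.
Trained networks look in a picture, given as the dict that the camera call returned (one of the last four; its "shot" number tells which), for a name from the list of things; names that differ only in an ending like _2 or _b are one class to them, and where a whole thing is asked for, a point or a joint stands for the part that bears it (a point fixed in the world has none). Each returns a list of dicts, best first, with "conf" (0 to 1); they miss things now and then, are a little off and sometimes report something else, mostly with a low value. They report only what shows in the picture. A call takes as long as a camera call. They do not tell look-alikes from the thing itself.
- search_frame(picture, label): "centre" ([column, row] in pixels, amid what is visible of it).
- regions_of(picture, label): "region" (384x512 bool, what is visible of it) and "centre" ([column, row] in pixels, amid what is visible of it).
The state is a dict: "time_s": time; "joints": joint angles; "joint_velocities": joint speeds; "effort": joint torques, N m; "tcp_pos": TCP position; "ee_rot": TCP orientation; "wrist_force": force on the tool from outside, world axes, zero at the start; "moment": the same for the moment, N m; "gripper_width": opening from 0.0 (shut) to 1.0 (fully open); "gripper_force": force on a finger pad.
Only numpy, scipy, OpenCV 4.12 (cv2) and the standard library are available. Lean on these libraries where they do the work, as an engineer would, in place of code of your own. Each camera call takes 0.05 s, during which the arm holds its last target. There are 200 camera calls.

## Working session

There is one attempt and no reset: what is moved stays moved. The work goes in short steps, Python scripts to look and compute and a shell command to move; the robot and the scene stay as the last step left them, time stands still between calls to the robot, and variables do not carry over. Pictures are saved under pics/ and viewed, at most 10 in all, crops included, and the job is handed in when it is done.

```bash
mkdir -p pics
cat > h.py <<'E'
from station import *
import numpy as np, cv2
def ray(p,uv):
    K=np.array(p["mtx"]);T=np.array(p["world_to_cam"])
    d=np.array([(uv[0]-K[0,2])/K[0,0],-(uv[1]-K[1,2])/K[1,1],-1.])
    return -T[:3,:3].T@T[:3,3], T[:3,:3].T@d
def at(p,uv,z=0):
    o,d=ray(p,uv); return o+d*(z-o[2])/d[2]
def proj(p,X):
    K=np.array(p["mtx"]);T=np.array(p["world_to_cam"])
    c=T[:3,:3]@np.array(X)+T[:3,3]; return K[0,0]*c[0]/-c[2]+K[0,2],K[1,1]*-c[1]/-c[2]+K[1,2]
def save(n,im): cv2.imwrite("pics/"+n+".png",im[...,::-1])
E
python3 - <<'E'
from h import *
a=capture("scene");b=capture("top")
save("scene",cv2.resize(a["color"],(800,600)));save("top",cv2.resize(b["color"],(800,600)))
for l in ["wedge","rack","socket","foot","funnel","jar","spoon","trivet","shaker"]:
    for n,p in (("s",a),("t",b)):
        print(l,n,[(np.round(r["centre"]).tolist(),round(r["conf"],2),np.round(at(p,r["centre"]),3)[:2].tolist()) for r in search_frame(p,l)][:4])
E
```

```text
wedge s [([287.0, 142.0], 0.77, [0.203, 0.269]), ([332.0, 175.0], 0.68, [0.433, 0.328]), ([383.0, 159.0], 0.54, [0.401, 0.531])]
wedge t [([155.0, 204.0], 0.79, [0.473, 0.333]), ([92.0, 208.0], 0.67, [0.466, 0.507]), ([180.0, 292.0], 0.57, [0.23, 0.264])]
rack s [([259.0, 280.0], 0.87, [0.739, -0.013]), ([71.0, 280.0], 0.27, [0.608, -0.414])]
rack t [([278.0, 106.0], 0.73, [0.752, -0.024])]
socket s [([262.0, 275.0], 0.69, [0.727, -0.003])]
socket t [([311.0, 133.0], 0.54, [0.665, -0.116])]
foot s [([258.0, 281.0], 0.6, [0.742, -0.017])]
foot t [([312.0, 132.0], 0.37, [0.666, -0.119])]
funnel s [([96.0, 234.0], 0.77, [0.474, -0.365]), ([314.0, 155.0], 0.27, [0.307, 0.325])]
funnel t [([404.0, 192.0], 0.57, [0.48, -0.364])]
jar s [([398.0, 194.0], 0.58, [0.576, 0.467])]
jar t [([128.0, 136.0], 0.71, [0.675, 0.412])]
spoon s [([319.0, 154.0], 0.78, [0.308, 0.343])]
spoon t [([157.0, 251.0], 0.86, [0.341, 0.325])]
trivet s [([85.0, 304.0], 0.58, [0.683, -0.38]), ([334.0, 174.0], 0.5, [0.428, 0.339])]
trivet t [([135.0, 249.0], 0.69, [0.349, 0.385]), ([399.0, 131.0], 0.61, [0.662, -0.37])]
shaker s [([108.0, 190.0], 0.69, [0.289, -0.335])]
shaker t [([401.0, 236.0], 0.77, [0.358, -0.344])]
```

View pics/scene.png

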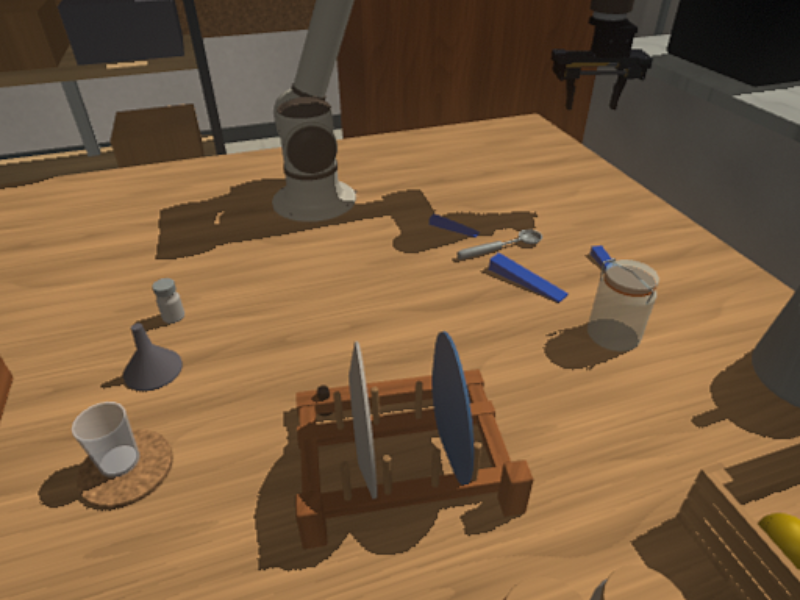

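View pics/top.png

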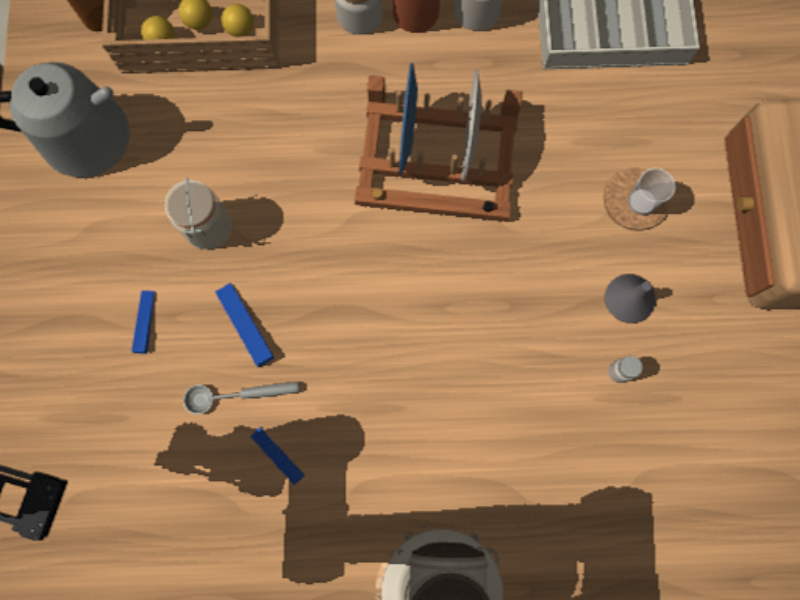

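Candidates for the wedge (top view, 800 scale): (245,325), (144,322) and (277,455). The one at (245,325) is the longest. Its thin end is at (228,290) and its thick end at (263,360). The brass socket is at (377,194) on the front rail, and the black foot cap is at (488,206).

Run:
```python
from h import *
b=capture("top");im=b["color"]
hsv=cv2.cvtColor(im,cv2.COLOR_RGB2HSV)
m=((hsv[...,0]>105)&(hsv[...,0]<130)&(hsv[...,1]>150)).astype(np.uint8)
n,l,s,c=cv2.connectedComponentsWithStats(m)
for i in range(1,n):
    if s[i,4]>60:
        pts=np.argwhere(l==i)[:,::-1].astype(np.float32)
        bx=cv2.boxPoints(cv2.minAreaRect(pts)); print(s[i,4],c[i].round(1)); print(np.round([np.r_[q,at(b,q,.01)[:2]] for q in bx],3).tolist())
o=ray(b,(0,0))[0];print("cam",o)
c1=cv2.resize(im[170:245,130:185],(440,600),interpolation=cv2.INTER_CUBIC)
c2=cv2.resize(im[100:145,222:338],None,fx=6.8,fy=6.8,interpolation=cv2.INTER_CUBIC)
save("cropw",c1);save("cropr",c2)
```

```text
614 [156.3 207.7]
[[137.805, 186.501, 0.522, 0.379], [147.658, 180.933, 0.537, 0.352], [174.831, 229.009, 0.398, 0.276], [164.979, 234.577, 0.384, 0.302]]
326 [ 91.3 206.6]
[[84.18, 224.74, 0.419, 0.524], [89.74, 185.82, 0.529, 0.513], [98.42, 187.06, 0.524, 0.488], [92.86, 225.98, 0.415, 0.5]]
326 [177.2 291.6]
[[160.533, 278.902, 0.266, 0.314], [166.554, 273.503, 0.279, 0.298], [193.754, 303.841, 0.197, 0.225], [187.732, 309.24, 0.184, 0.241]]
cam [0.20112244 0.06052526 1.31537061]
```

View pics/cropw.png

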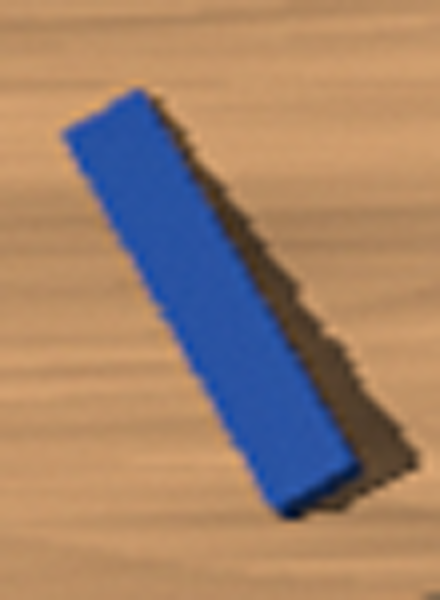

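View pics/cropr.png

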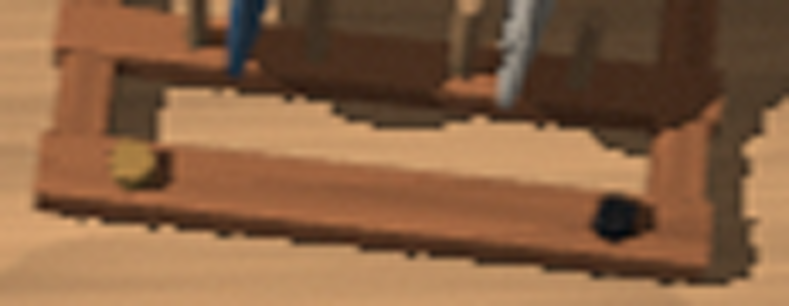

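Run:
```python
from h import *
b=capture("top")
t=[at(b,q,.004) for q in [(137.75,186.5),(147.9,181.25)]];k=[at(b,q,.026) for q in [(165,233.1),(175,227.75)]]
T=np.mean(t,0);K=np.mean(k,0);print("thin",T,"thick",K,"len",np.linalg.norm(T[:2]-K[:2]),"w",np.linalg.norm(t[0]-t[1]))
d=(T-K)[:2];yw=np.degrees(np.arctan2(d[1],d[0]));print("wedge yaw",yw)
for z in(.035,.042):
  S=at(b,(241.6,124.3),z);F=at(b,(312.7,131.8),z);print(z,S,F,np.linalg.norm(S-F));e=(S-F)[:2];e/=np.linalg.norm(e);print("rack yaw",np.degrees(np.arctan2(-e[0],e[1])))
L=at(b,(222+38/6.8,100+193/6.8),.035);R=at(b,(222+712/6.8,100+262/6.8),.035);print(L,R,np.linalg.norm(L-R))
s=sense();print(s["tcp_pos"],np.round(s["ee_rot"],3).tolist(),s["joints"],s["wrist_force"])
```

```text
thin [0.53019862 0.36632349 0.004     ] thick [0.39266177 0.28593271 0.026     ] len 0.1593080737635731 w 0.031542511199089907
wedge yaw 30.30644021257639
0.035 [0.68509947 0.08373173 0.035     ] [ 0.65551856 -0.11501847  0.035     ] 0.20093946908926189
rack yaw -8.465452319688852
0.042 [0.68245349 0.08360485 0.042     ] [ 0.6530343  -0.11405874  0.042     ] 0.19984089944898353
rack yaw -8.465452319688874
[0.67439603 0.12346085 0.035     ] [ 0.63425897 -0.15292845  0.035     ] 0.2792884378026107
[0.19286461 0.59448778 0.22257024] [[0.951, -0.309, 0.0], [-0.309, -0.951, 0.0], [0.0, -0.0, -1.0]] [ 8.68403768e+01  2.20404146e+01  4.53278610e-01  9.09782354e-04
 -6.84102100e+01 -1.48159146e+01] [ 1.17815763 -0.21654587 -0.53490299]
```

```bash
python3 -m pendant '[{"x":0.43,"y":-0.5,"z":-0.1,"rz":0.13,"claw":0.65},{"x":0.86,"y":-1,"z":-0.35,"rz":0.268,"claw":0.65},{"x":0.86,"y":-1,"z":-0.35,"rz":0.268,"claw":0.65},{"x":0.86,"y":-1,"z":-0.35,"rz":0.268,"claw":0.65},{"x":0.86,"y":-1,"z":-0.35,"rz":0.268,"claw":0.65},{"x":0.86,"y":-1,"z":-0.35,"rz":0.268,"claw":0.65},{"x":0.86,"y":-1,"z":-0.35,"rz":0.268,"claw":0.65},{"x":0.86,"y":-1,"z":-0.35,"rz":0.268,"claw":0.65}]'
python3 - <<'E'
from h import *
p=capture("wrist");save("w1",p["color"])
s=sense();print(s["tcp_pos"],np.round(s["ee_rot"],3).tolist(),s["joints"].round(1),p["mtx"])
T=np.array(p["world_to_cam"]);K=np.array(p["mtx"])
for X in [(.5302,.3663,.004),(.3927,.2859,.026),(.408,.295,.024)]:
    c=T[:3,:3]@np.array(X)+T[:3,3];v=np.array([c[0],-c[1],-c[2]]);th=np.arctan2(np.hypot(v[0],v[1]),v[2]);r=th*v[:2]/np.hypot(v[0],v[1]);print(K[0,0]*r[0]+K[0,2],K[1,1]*r[1]+K[1,2])
E
```

```text
[0.19289751 0.59447276 0.22254985] [[0.951, -0.309, -0.0], [-0.309, -0.951, 0.0], [-0.0, -0.0, -1.0]] [ 86.8  22.    0.5  -0.  -68.4 -14.8] [[297.31863964   0.         259.55670768]
 [  0.         297.31863964 188.99037599]
 [  0.           0.           1.        ]]
338.03061830773686 -98.33799827260617
428.0849319877898 -30.66895813114445
418.43785584184974 -39.50817742244823$[0]: bad value
```

View pics/w1.png

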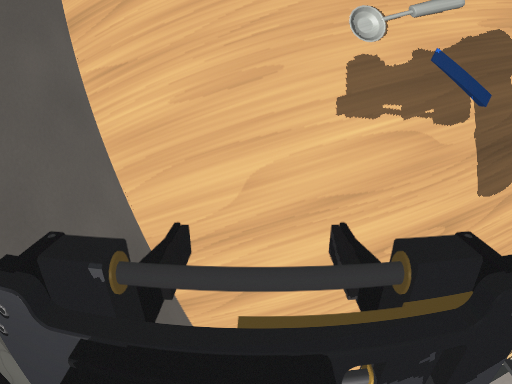

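The picture shows the start pose: the small wedge at (462,78) and the spoon at (370,22). The call was refused, so the rows need all seven keys.

```bash
python3 -m pendant '[{"x":0.43,"y":-0.5,"z":-0.1,"rx":0,"ry":0,"rz":0.13,"claw":0.65},{"x":0.86,"y":-1,"z":-0.35,"rx":0,"ry":0,"rz":0.268,"claw":0.65},{"x":0.86,"y":-1,"z":-0.35,"rx":0,"ry":0,"rz":0.268,"claw":0.65},{"x":0.86,"y":-1,"z":-0.35,"rx":0,"ry":0,"rz":0.268,"claw":0.65},{"x":0.86,"y":-1,"z":-0.35,"rx":0,"ry":0,"rz":0.268,"claw":0.65},{"x":0.86,"y":-1,"z":-0.35,"rx":0,"ry":0,"rz":0.268,"claw":0.65},{"x":0.86,"y":-1,"z":-0.35,"rx":0,"ry":0,"rz":0.268,"claw":0.65},{"x":0.86,"y":-1,"z":-0.35,"rx":0,"ry":0,"rz":0.268,"claw":0.65}]'
cat >> h.py <<'E'
def fproj(p,X):
    T=np.array(p["world_to_cam"]);K=np.array(p["mtx"])
    c=T[:3,:3]@np.array(X)+T[:3,3];v=np.array([c[0],-c[1],-c[2]]);h=np.hypot(v[0],v[1]);r=np.arctan2(h,v[2])*v[:2]/h
    return K[0,0]*r[0]+K[0,2],K[1,1]*r[1]+K[1,2]
def fat(p,uv,z):
    T=np.array(p["world_to_cam"]);K=np.array(p["mtx"])
    a=np.array([(uv[0]-K[0,2])/K[0,0],(uv[1]-K[1,2])/K[1,1]]);t=np.hypot(*a)
    d=T[:3,:3].T@np.array([np.sin(t)*a[0]/t,-np.sin(t)*a[1]/t,-np.cos(t)]);o=-T[:3,:3].T@T[:3,3]
    return o+d*(z-o[2])/d[2]
E
python3 - <<'E'
from h import *
p=capture("wrist");save("w2",p["color"])
s=sense();print(s["tcp_pos"],np.round(s["ee_rot"],3).tolist(),s["joints"].round(1),s["time_s"])
for X in [(.5302,.3663,.004),(.3927,.2859,.026)]: print(fproj(p,X))
E
```

```text
time_s: 2.15
tcp_pos: [0.408, 0.3451, 0.1355]
ee_rot: [[0.864, 0.504, 0.001], [0.504, -0.864, 0.001], [0.001, -0.0, -1.0]]
wrist_force: [-0.2, 0.5, 0.5]
gripper_width: 0.654
gripper_force: 0.0
[0.40777933 0.34548805 0.13557282] [[0.863, 0.505, 0.001], [0.505, -0.863, 0.001], [0.001, -0.001, -1.0]] [ 57.7  18.  -19.4   0.  -52.6  62.6] 2.2
(np.float64(302.4865809352577), np.float64(65.1388382835881))
(np.float64(300.9661123604414), np.float64(226.49165736782467))
```

View pics/w2.png

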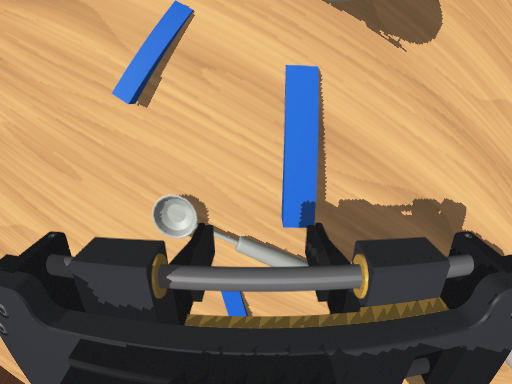

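The picture shows the big wedge from the thin end (302,66) to the thick end (299,227), which matches the prediction. Next: move across, go down and close.

```bash
python3 -m pendant '[{"x":0,"y":-0.202,"z":-0.1,"rx":0,"ry":0,"rz":0,"claw":0.65},{"x":0,"y":-0.202,"z":-0.3,"rx":0,"ry":0,"rz":0,"claw":0.65},{"x":0,"y":-0.202,"z":-0.46,"rx":0,"ry":0,"rz":0,"claw":0.65},{"x":0,"y":-0.202,"z":-0.524,"rx":0,"ry":0,"rz":0,"claw":0.65},{"x":0,"y":-0.202,"z":-0.524,"rx":0,"ry":0,"rz":0,"claw":0.65},{"x":0,"y":-0.202,"z":-0.524,"rx":0,"ry":0,"rz":0,"claw":0.3},{"x":0,"y":-0.202,"z":-0.524,"rx":0,"ry":0,"rz":0,"claw":0.1},{"x":0,"y":-0.202,"z":-0.524,"rx":0,"ry":0,"rz":0,"claw":0.1}]'
```

```text
time_s: 3.2
tcp_pos: [0.4082, 0.2946, 0.0049]
ee_rot: [[0.864, 0.504, 0.001], [0.504, -0.864, 0.002], [0.002, -0.001, -1.0]]
wrist_force: [-1.5, 0.3, 0.9]
gripper_width: 0.396
gripper_force: 0.4
```

```bash
python3 -m pendant '[{"x":0,"y":0,"z":0,"rx":0,"ry":0,"rz":0,"claw":0},{"x":0,"y":0,"z":0.02,"rx":0,"ry":0,"rz":0,"claw":0},{"x":0.08,"y":-0.148,"z":0.02,"rx":0,"ry":0,"rz":-0.043,"claw":0},{"x":0.16,"y":-0.296,"z":0.02,"rx":0,"ry":0,"rz":-0.086,"claw":0},{"x":0.245,"y":-0.444,"z":0.02,"rx":0,"ry":0,"rz":-0.129,"claw":0},{"x":0.326,"y":-0.592,"z":0.02,"rx":0,"ry":0,"rz":-0.172,"claw":0},{"x":0.408,"y":-0.74,"z":0.02,"rx":0,"ry":0,"rz":-0.2155,"claw":0},{"x":0.408,"y":-0.74,"z":0.0,"rx":0,"ry":0,"rz":-0.2155,"claw":0}]'
python3 - <<'E'
from h import *
p=capture("wrist");s=sense();print(s["tcp_pos"],np.round(s["ee_rot"],3).tolist(),s["wrist_force"].round(2))
u=np.array([.989,-.147,0]);v=np.array([.147,.989,0]);F=np.array([.670,.0858,0])
im=p["color"].copy()
big=cv2.resize(im,(800,600),interpolation=cv2.INTER_CUBIC);save("w3",big)
for n,X in dict(sock=F+.014*u+[0,0,.042],faceL=F+.035*v+[0,0,.037],faceR=F-.05*v+[0,0,.037],tip=s["tcp_pos"]*[1,1,0]+.142*u+[0,0,.004]).items(): print(n,np.round(np.array(fproj(p,X))*1.5625))
t=capture("top");save("t3",cv2.resize(t["color"][95:195,200:340],(800,571),interpolation=cv2.INTER_CUBIC))
E
```

```text
time_s: 4.2
tcp_pos: [0.511, 0.1065, 0.0046]
ee_rot: [[0.988, -0.152, 0.0], [-0.152, -0.988, -0.001], [0.0, 0.001, -1.0]]
wrist_force: [-4.8, -11.5, 39.6]
gripper_width: 0.364
gripper_force: 30.0
[0.51081668 0.10715963 0.0047837 ] [[0.989, -0.149, 0.0], [-0.149, -0.989, -0.001], [0.001, 0.001, -1.0]] [ 0.77 -2.54  3.76]
sock [ 387. -137.]
faceL [269. -83.]
faceR [556. -82.]
tip [397.  -5.]
```

View pics/w3.png

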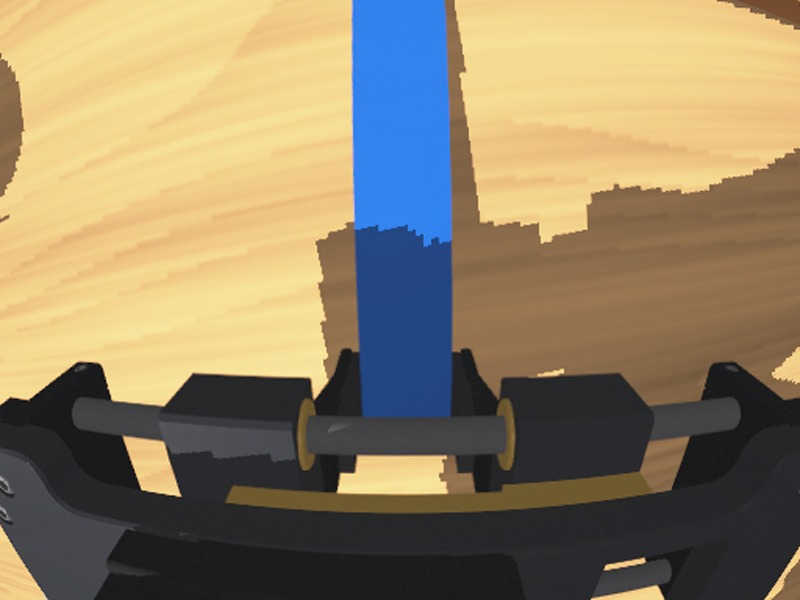

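The wrist view shows the wedge held straight between the pads, with columns 352 to 450 as its sides. The rail is out of view above, so I'll check in the top view.

View pics/t3.png

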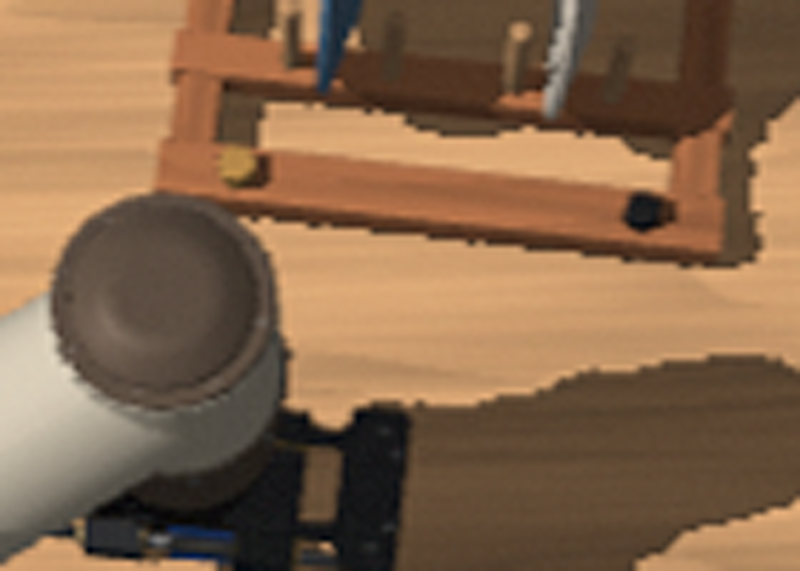

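```bash
python3 -m pendant '[{"x":0.02,"y":0.003,"z":0,"rx":0,"ry":0,"rz":0,"claw":0},{"x":0.06,"y":-0.001,"z":0,"rx":0,"ry":0,"rz":0,"claw":0},{"x":0.1,"y":-0.007,"z":0,"rx":0,"ry":0,"rz":0,"claw":0},{"x":0.14,"y":-0.013,"z":0,"rx":0,"ry":0,"rz":0,"claw":0},{"x":0.17,"y":-0.017,"z":0,"rx":0,"ry":0,"rz":0,"claw":0},{"x":0.2,"y":-0.022,"z":0,"rx":0,"ry":0,"rz":0,"claw":0},{"x":0.2,"y":-0.022,"z":0,"rx":0,"ry":0,"rz":0,"claw":0},{"x":0.2,"y":-0.022,"z":0,"rx":0,"ry":0,"rz":0,"claw":0}]'
cat > st.py <<'E'
from h import *
s=sense();u=np.array([.989,-.147,0]);v=np.array([.147,.989,0]);F=np.array([.670,.0858,0]);d=s["tcp_pos"]-F
print("tip behind face mm",round(1e3*(d@u)+142,1),"lat",round(1e3*(d@v),1),"push",round(-s["wrist_force"]@u,2),"Flat",round(s["wrist_force"]@v,2),"Fz",round(s["wrist_force"][2],2),"yaw",np.degrees(np.arctan2(s["ee_rot"][1,0],s["ee_rot"][0,0])).round(2),s["time_s"])
E
python3 st.py
```

```text
time_s: 5.3
tcp_pos: [0.5588, 0.1037, 0.0048]
ee_rot: [[0.989, -0.147, -0.002], [-0.147, -0.989, -0.001], [-0.002, 0.001, -1.0]]
wrist_force: [-2.5, -0.9, 6.6]
gripper_width: 0.363
gripper_force: 30.0
tip behind face mm 29.4 lat 1.3 push 2.37 Flat -1.3 Fz 6.6 yaw -8.43 5.3
```

```bash
python3 -m pendant '[{"x":0.005,"y":-0.001,"z":0.001,"rx":0,"ry":0,"rz":0,"claw":0},{"x":0.01,"y":-0.002,"z":0.001,"rx":0,"ry":0,"rz":0,"claw":0},{"x":0.014,"y":-0.004,"z":0.001,"rx":0,"ry":0,"rz":0,"claw":0},{"x":0.018,"y":-0.005,"z":0.001,"rx":0,"ry":0,"rz":0,"claw":0},{"x":0.022,"y":-0.006,"z":0.001,"rx":0,"ry":0,"rz":0,"claw":0},{"x":0.026,"y":-0.006,"z":0.001,"rx":0,"ry":0,"rz":0,"claw":0},{"x":0.03,"y":-0.007,"z":0.001,"rx":0,"ry":0,"rz":0,"claw":0},{"x":0.03,"y":-0.007,"z":0.001,"rx":0,"ry":0,"rz":0,"claw":0}]'; python3 st.py
```

```text
time_s: 6.3
tcp_pos: [0.5654, 0.1021, 0.0048]
ee_rot: [[0.989, -0.147, -0.003], [-0.147, -0.989, -0.001], [-0.003, 0.002, -1.0]]
wrist_force: [-4.8, -0.3, 7.0]
gripper_width: 0.365
gripper_force: 30.0
tip behind face mm 36.2 lat 0.7 push 4.68 Flat -1.05 Fz 7.01 yaw -8.43 6.3
```

```bash
python3 -m pendant '[{"x":0.003,"y":0,"z":0,"rx":0,"ry":0,"rz":0,"claw":0},{"x":0.006,"y":-0.001,"z":0,"rx":0,"ry":0,"rz":0,"claw":0},{"x":0.009,"y":-0.001,"z":0,"rx":0,"ry":0,"rz":0,"claw":0},{"x":0.012,"y":-0.002,"z":0,"rx":0,"ry":0,"rz":0,"claw":0},{"x":0.014,"y":-0.002,"z":0,"rx":0,"ry":0,"rz":0,"claw":0},{"x":0.016,"y":-0.002,"z":0,"rx":0,"ry":0,"rz":0,"claw":0},{"x":0.016,"y":-0.002,"z":0,"rx":0,"ry":0,"rz":0,"claw":0},{"x":0.016,"y":-0.002,"z":0,"rx":0,"ry":0,"rz":0,"claw":0}]'; python3 st.py
```

```text
time_s: 7.3
tcp_pos: [0.5691, 0.1015, 0.0048]
ee_rot: [[0.989, -0.147, -0.004], [-0.147, -0.989, -0.001], [-0.004, 0.002, -1.0]]
wrist_force: [-5.4, -0.1, 6.9]
gripper_width: 0.365
gripper_force: 30.0
tip behind face mm 39.9 lat 0.7 push 5.32 Flat -0.88 Fz 6.87 yaw -8.43 7.3
```

```bash
python3 -m pendant '[{"x":0,"y":0,"z":0.002,"rx":0,"ry":0,"rz":0,"claw":0},{"x":0.003,"y":0,"z":0.004,"rx":0,"ry":0,"rz":0,"claw":0},{"x":0.006,"y":-0.001,"z":0.004,"rx":0,"ry":0,"rz":0,"claw":0},{"x":0.008,"y":-0.001,"z":0.004,"rx":0,"ry":0,"rz":0,"claw":0},{"x":0.01,"y":-0.002,"z":0.004,"rx":0,"ry":0,"rz":0,"claw":0},{"x":0.012,"y":-0.002,"z":0.004,"rx":0,"ry":0,"rz":0,"claw":0},{"x":0.012,"y":-0.002,"z":0.004,"rx":0,"ry":0,"rz":0,"claw":0},{"x":0.012,"y":-0.002,"z":0.004,"rx":0,"ry":0,"rz":0,"claw":0}]'; python3 st.py
```

```text
time_s: 8.3
tcp_pos: [0.5703, 0.101, 0.0048]
ee_rot: [[0.989, -0.148, -0.008], [-0.148, -0.989, -0.001], [-0.007, 0.002, -1.0]]
wrist_force: [-11.7, 4.9, 8.1]
gripper_width: 0.363
gripper_force: 30.0
tip behind face mm 41.2 lat 0.4 push 12.34 Flat 3.17 Fz 8.09 yaw -8.5 8.3
```

The wedge jammed with its tip 41 mm behind the face, at about 12 N including drag. I'll ease to about 8 N before opening.

```bash
python3 -m pendant '[{"x":-0.003,"y":0.002,"z":0,"rx":0,"ry":0,"rz":0,"claw":0},{"x":-0.003,"y":0.002,"z":0,"rx":0,"ry":0,"rz":0,"claw":0},{"x":-0.003,"y":0.002,"z":0,"rx":0,"ry":0,"rz":0,"claw":0},{"x":-0.003,"y":0.002,"z":0,"rx":0,"ry":0,"rz":0,"claw":0},{"x":-0.003,"y":0.002,"z":0,"rx":0,"ry":0,"rz":0,"claw":0},{"x":-0.003,"y":0.002,"z":0,"rx":0,"ry":0,"rz":0,"claw":0},{"x":-0.003,"y":0.002,"z":0,"rx":0,"ry":0,"rz":0,"claw":0},{"x":-0.003,"y":0.002,"z":0,"rx":0,"ry":0,"rz":0,"claw":0}]'; python3 st.py
```

```text
time_s: 9.3
tcp_pos: [0.5703, 0.1011, 0.0048]
ee_rot: [[0.989, -0.148, -0.007], [-0.148, -0.989, -0.002], [-0.006, 0.003, -1.0]]
wrist_force: [-8.8, 2.2, 5.4]
gripper_width: 0.369
gripper_force: 30.0
tip behind face mm 41.2 lat 0.5 push 9.07 Flat 0.88 Fz 5.4 yaw -8.5 9.3
```

Good: about 9 N with the wedge not moving. Now open and go straight up.

```bash
python3 -m pendant '[{"x":0,"y":0,"z":0,"rx":0,"ry":0,"rz":0,"claw":0.45},{"x":0,"y":0,"z":0,"rx":0,"ry":0,"rz":0,"claw":0.6},{"x":0,"y":0,"z":0,"rx":0,"ry":0,"rz":0,"claw":0.65},{"x":0,"y":0,"z":0,"rx":0,"ry":0,"rz":0,"claw":0.65},{"x":0,"y":0,"z":0.04,"rx":0,"ry":0,"rz":0,"claw":0.65},{"x":-0.02,"y":0.003,"z":0.15,"rx":0,"ry":0,"rz":0,"claw":0.65},{"x":-0.2,"y":0.03,"z":0.3,"rx":0,"ry":0,"rz":0,"claw":0.65},{"x":-0.4,"y":0.06,"z":0.45,"rx":0,"ry":0,"rz":0,"claw":0.65}]'
python3 -m pendant '[{"x":-0.2,"y":0.2,"z":0.05,"rx":0,"ry":0,"rz":0,"claw":0.65},{"x":-0.2,"y":0.45,"z":0.1,"rx":0,"ry":0,"rz":0,"claw":0.65},{"x":-0.2,"y":0.7,"z":0.1,"rx":0,"ry":0,"rz":0,"claw":0.65},{"x":-0.2,"y":0.9,"z":0.1,"rx":0,"ry":0,"rz":0,"claw":0.65},{"x":-0.2,"y":0.9,"z":0.1,"rx":0,"ry":0,"rz":0,"claw":0.65},{"x":-0.2,"y":0.9,"z":0.1,"rx":0,"ry":0,"rz":0,"claw":0.65},{"x":-0.2,"y":0.9,"z":0.1,"rx":0,"ry":0,"rz":0,"claw":0.65},{"x":-0.2,"y":0.9,"z":0.1,"rx":0,"ry":0,"rz":0,"claw":0.65}]'
python3 - <<'E'
from h import *
t=capture("top");save("t4",cv2.resize(t["color"][95:195,200:340],(800,571),interpolation=cv2.INTER_CUBIC))
E
```

```text
time_s: 10.3
tcp_pos: [0.4735, 0.1163, 0.1189]
ee_rot: [[0.989, -0.149, 0.001], [-0.149, -0.989, 0.0], [0.001, -0.0, -1.0]]
wrist_force: [0.7, 0.8, 1.1]
gripper_width: 0.646
gripper_force: 0.0
time_s: 11.3
tcp_pos: [0.4242, 0.3401, 0.1429]
ee_rot: [[0.989, -0.15, 0.0], [-0.15, -0.989, 0.0], [0.0, -0.0, -1.0]]
wrist_force: [-1.3, -0.1, -0.6]
gripper_width: 0.647
gripper_force: 0.0
```

View pics/t4.png

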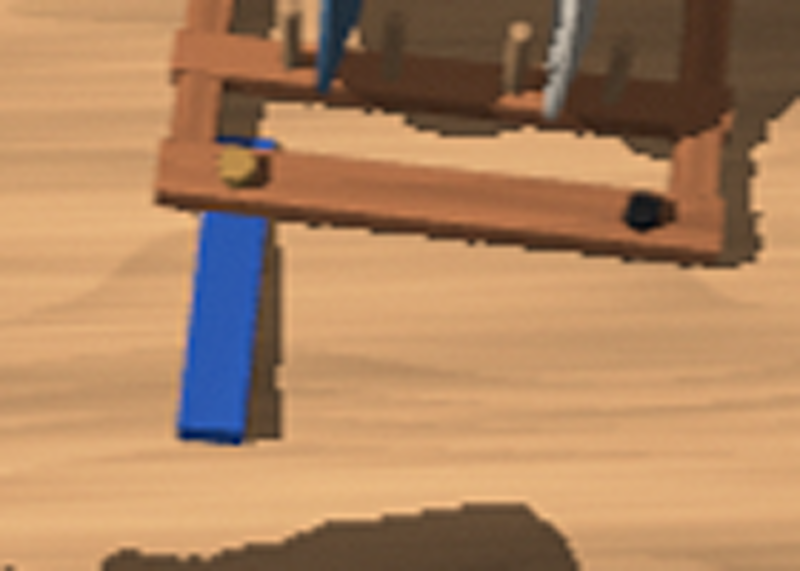

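Run:
```python
from h import *
t=capture("top");g=lambda x,y,z:at(t,(200+x/5.714,95+y/5.71),z)
u=np.array([.989,-.147,0]);v=np.array([.147,.989,0]);F=np.array([.670,.0858,0])
for n,q in dict(thickL=g(179,428,.026),thickR=g(243,432,.026),tip=g(248,140,.004)).items(): d=q-F;print(n,(d@u).round(4),(d@v).round(4))
```

```text
thickL -0.1178 0.0134
thickR -0.1163 -0.0177
tip 0.0419 -0.001
```

```bash
python3 -c "
from station import *
print(finish_job())"
```

```text
the job is handed in; nothing more can be done
None
```

The job is handed in: the largest blue wedge is jammed square under the rail below the brass socket, tip about 42 mm in. The wrist read 12 N at most in the push (some of it counter drag), eased to 9 N before letting go. Lowering the wedge showed a brief 40 N reading; the gripper is clear and the wedge did not spring back.

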